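# Hand the bench tools over to the other rack in reverse order

### The arm

A 6-joint arm with a two-finger parallel gripper is mounted at the origin on the work surface; the furniture and walls round the work are solid. World frame = base frame: x ahead of the robot, y to its left, z up, the work surface at z = 0. Lengths are in m, angles in degrees, forces in N, time in s.
With the tool pointing down it reaches from about 0.375 to 0.75 m from the base axis. Payload 9 kg.
Tool frame: the origin (TCP) lies where the fingers leave the gripper's body, on its centre line; the fingertips stand 73 mm ahead of it and the grasp point (between the pads) lies 54 mm ahead of it (robot.tip_reach is the distance from the TCP to the fingertips, in m); z points along the fingers, y is the line along which they close (so a half turn about z gives the same grasp; the last joint's range is limited). The gripper opens to 85 mm and grips with 20 to 120 N. Pads are 22 mm wide; open, the fingers measure 114 mm over their backs; the gripper's body (76 mm by 85 mm) begins 54 mm behind the grasp point. The pads swing forward as they close: fully open they stand 13 mm farther back than shut.
Start: joints at [60.35, 5.964, 5.575, 89.605, 0, 77.527], TCP at [0.177, 0.573, 0.304] pointing down, gripper open.
Joint ranges: [-171.21, 171.21], [-48.23, 106.86], [-62.78, 66.21], [-105.2, 120.99], [-86.42, 89.51], [-180, 180]. Speed limits (degrees/s): [127.2, 127.2, 147.25, 180, 180, 180].

### API

Orientations are given as [roll, pitch, yaw] about the fixed x, y, z axes, in that order (R = Rz(yaw) Ry(pitch) Rx(roll)).
In Python, from plant import robot gives the robot as it stands. Calls block until the motion is done:
- robot.move_pose(position, orientation): joint-space move of the TCP to a pose.
- robot.line_to(position, vel=0.15, rotation=None, guard=None): straight line of the TCP; rotation=None keeps the orientation; vel is the mean speed in m/s. With guard (N) it stops when the force on the tool has changed by that much, and returns True; else False.
- robot.goto_joints(angles): joint-space move.
- robot.set_gripper(opening): finger opening in m; the grip force is fixed at half the most; returns when the fingers have stopped.
- robot.pause(seconds).
- robot.ik(position, orientation): joint angles nearest the present ones, or None.
- robot.observe(): the state.
- robot.grab_frame(name): name is "side" or "top" or "wrist"; returns the picture (384x512x3 uint8, blue, green, red); there is no depth.
- robot.get_calibration(name): a dict with "vertical_fov" (degrees; the focal length in pixels is half the picture's height over the tangent of half this angle, whatever the lens; pixels are square), "cx", "cy" (the principal point, pixels), "k1" (the pictures are not rectified: a ray, as slopes to the right and down, at radius r is drawn at 1 + k1 r^2 times it, then the intrinsics apply), "rvec" (rotation vector, rad) and "tvec" (3), from world to camera coordinates, as OpenCV has them. Camera axes: x right, y down, z forward; pixel columns grow to the right and rows downward; lengths in m; the calibration is good to about 2 mm. A picture is of the moment at which its call begins: read the wrist's pose just before it. get_calibration takes no time and is no camera call; for the wrist camera it gives the pose at the moment of the call.
A pose or a line that the arm cannot do raises robot.IKError and nothing moves.
- robot.job_done(): hands the job in; it is judged then, once.
The state is a dict: "time": time; "q": joint angles; "qvel": joint speeds; "joint_torque": joint torques, N m; "tool_pos": TCP position; "tcp_rot": TCP orientation; "ft_force": force on the tool from outside, world axes, zero at the start; "torque": the same for the moment, N m; "gripper_width": finger opening in m; "gripper_force": force on a finger pad.
Only numpy, scipy, OpenCV 4.12 (cv2) and the standard library are available. Lean on these libraries where they do the work, as an engineer would, in place of code of your own. Each camera call takes 0.05 s, during which the arm holds its last target. There are 200 camera calls.

### The job

Move the stapler, the glue tube, the scrubbing brush and the clothes peg from the rack they lie in to the empty rack, in reverse order, so that a colleague across the bench finds them in the order you had: as you see it, the leftmost thing goes into the rightmost lane, the next one into the lane beside it, and so on. Lay each on the mat, right side up, in the middle of its lane and along it (which end points away does not matter), and leave the tape ring, the tape roll and the scissors where they are.

Things in the scene. Friction and masses are not known exactly. Their poses are not given: they have to be found in the camera images.
- rack_a: the full rack: fixed plywood board 186 (x) x 312 (y) x 10 mm, on either side of the empty one, turned up to 0.2 rad. Origin: centre of its underside, on the worktop; x away from the robot, along the lanes; y to the left, along the row. Four lanes, centre lines at y = -112.5, -37.5, 37.5, 112.5 mm, each lined with a grey plastic mat whose top is 13 mm above the worktop. One thing a lane, in any order.
- rack_b: the empty rack: same size, lanes, mats, origin and axes as rack_a. Both racks have rails 10 mm thick along front and rear (tops 18 mm above the worktop) and, between and outside the lanes, lugs 5 mm thick at y = -150, -75, 0, 75, 150 mm, 4 mm higher than the mats, near the rails only (|x| 49 to 85 mm): the middle is open for fingers.
- stapler_mid (a point): red and black office stapler lying on its base, 34 (x) x 151 (y) x 50 (z) mm, about 0.28 kg, arm shut and fixed; the point is half-way up (25 mm above its underside), at the middle of its length; y along its length. The black foot is 34 mm wide to 8 mm up; the red arm, to be gripped 28 to 50 mm up, is about 22 mm wide.
- glue_tube_mid (a point): red and white glue tube lying flat, 43 (x) x 146 (y) x 29 (z) mm, rigid, about 0.06 kg; the point is half-way up (14.5 mm above its underside), at the middle of its length; y along its length.
- scrub_brush_mid (a point): scrubbing brush with wooden back and bristles down, 56 (x) x 152 (y) x 46 (z) mm, rigid, about 0.09 kg; the point is half-way up (23 mm above its underside), at the middle of its length; y along its length.
- clothes_peg_mid (a point): small wooden clothes peg lying down, 15 (x) x 72 (y) x 12 (z) mm, about 15 g; the point is half-way up (6 mm above its underside), at its middle; y along its length.
- mat_stapler: grey plastic mat 160 x 64 x 3 mm fixed in the lane of rack_a in which the stapler lies at the start; origin at the centre of its underside. It stays in its lane and so records which lane the stapler came from.
- mat_glue_tube: grey plastic mat 160 x 64 x 3 mm fixed in the lane of rack_a in which the glue tube lies at the start; origin at the centre of its underside. It stays in its lane and so records which lane the glue tube came from.
- mat_scrub_brush: grey plastic mat 160 x 64 x 3 mm fixed in the lane of rack_a in which the scrub brush lies at the start; origin at the centre of its underside. It stays in its lane and so records which lane the scrub brush came from.
- mat_clothes_peg: grey plastic mat 160 x 64 x 3 mm fixed in the lane of rack_a in which the clothes peg lies at the start; origin at the centre of its underside. It stays in its lane and so records which lane the clothes peg came from.

How it is judged:
By the outcome, as a careful person would: the job done as asked, in the order asked, and still so for the second after the job is handed in, with the robot touching nothing.
It also fails if it takes over 109 s, if anything falls off the work surface, if the arm or the gripper's body presses on something with over 40 N, if the wrist force passes 120 N, or if a joint passes its speed limit or range.

## Working session

There is one attempt and no reset: what is moved stays moved. The work goes in short steps, each a Python script; the robot and the scene stay as the last script left them, time stands still between calls to the robot, and variables do not carry over. Pictures are saved under pics/ and viewed, at most 14 in all, crops included, and the job is handed in when it is done.

```bash
mkdir -p pics; ls; python3 - <<'E'
from plant import robot
import cv2
for n in("top","side"):
    cv2.imwrite(f"pics/{n}0.png",robot.grab_frame(n)); print(n,robot.get_calibration(n))
print(robot.get_calibration("wrist")); print(robot.observe())
E
```

```text
pics
top {'vertical_fov': 56.14370840560691, 'cx': 252.68503658730535, 'cy': 195.01740654769685, 'k1': 0.0032198018890447133, 'rvec': array([ 2.17139376, -2.13016095,  0.08496868]), 'tvec': array([0.00221313, 0.50214053, 0.89613336])}
side {'vertical_fov': 46.37443870730481, 'cx': 259.1248405318969, 'cy': 190.0167827808331, 'k1': -0.041060187709700116, 'rvec': array([ 2.10394248, -0.13635399,  0.04677189]), 'tvec': array([-0.50537451,  0.09712196,  1.15948234])}
{'vertical_fov': 70.70902246370034, 'cx': 252.08892665696064, 'cy': 185.4668596945891, 'k1': -0.029247176261823625, 'rvec': array([-2.30213608, -1.69765783, -0.28499517]), 'tvec': array([-0.59946518, -0.04159841,  0.38012303])}
{'time': 0.1, 'q': array([6.03498322e+01, 5.99537733e+00, 5.53179711e+00, 8.96061391e+01,
       3.60298017e-04, 7.75275908e+01]), 'qvel': array([ 0.03717227, -0.11142531,  0.10120383, -0.03500178,  0.02645428,
       -0.0305578 ]), 'joint_torque': array([ 6.10415678e-03, -5.58213866e+01,  5.04714882e+01,  1.32661097e-02,
       -2.76340024e-04,  1.67627508e-05]), 'tool_pos': array([0.17707103, 0.57304519, 0.30320091]), 'tcp_rot': array([-1.79932004e+02, -1.54090415e-02,  1.62822232e+02]), 'ft_force': array([ 0.02876282,  0.10787949, -0.04975372]), 'torque': array([-0.00014435, -0.00903302,  0.03039853]), 'gripper_force': 0.0, 'gripper_width': 0.08577282477360297}
```

View pics/top0.png

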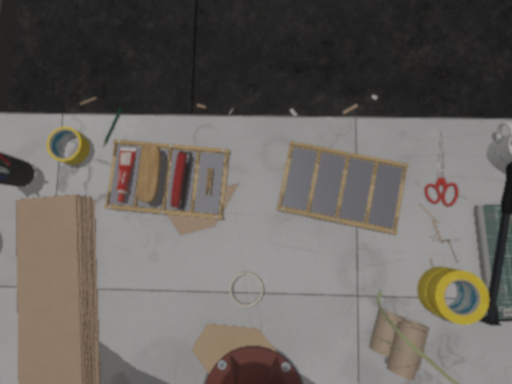

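View pics/side0.png

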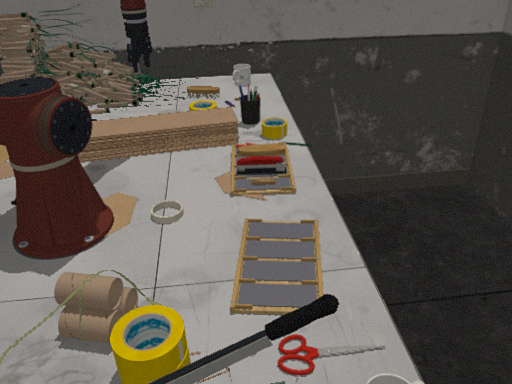

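The top view shows rack A at the left with, left to right, glue (125,175), brush (149,172), stapler (180,180) and peg (210,180). The empty rack B is around (343,187). The side view agrees with this. Next I'll measure roughly from the top view and take close wrist pictures.

```bash
cat > h.py <<'E'
from plant import robot
import numpy as np, cv2
def K(c):
    f=192/np.tan(np.radians(c["vertical_fov"]/2)); return np.array([[f,0,c["cx"]],[0,f,c["cy"]],[0,0,1]])
def ray(c,px,z):
    p=cv2.undistortPoints(np.float64(px).reshape(-1,1,2),K(c),np.array([c["k1"],0,0,0.]))[:,0]
    R=cv2.Rodrigues(c["rvec"])[0]; C=-R.T@c["tvec"]
    d=np.c_[p,np.ones(len(p))]@R
    return C+d*((z-C[2])/d[:,2])[:,None]
def proj(c,P):
    return cv2.projectPoints(np.float64(P).reshape(-1,1,3),c["rvec"],c["tvec"],K(c),np.array([c["k1"],0,0,0.]))[0][:,0]
def campos(c): return -cv2.Rodrigues(c["rvec"])[0].T@c["tvec"]
E
cat > m1.py <<'E'
from h import *
c=robot.get_calibration("top"); print("topcam",campos(c))
A=ray(c,[(109,142),(229,150),(224,219),(107,208)],.018); B=ray(c,[(290,144),(406,163),(396,233),(279,210)],.018)
print(A.round(3),B.round(3),A.mean(0),B.mean(0))
w=robot.get_calibration("wrist"); R=cv2.Rodrigues(w["rvec"])[0]
print("wrist",campos(w),R[2], robot.tip_reach)
print(ray(w,[(0,0),(511,0),(511,383),(0,383)],0.02).round(3))
E
python3 m1.py
```

```text
topcam [ 0.40162994 -0.01702825  0.94530864]
[[0.638 0.398 0.018]
 [0.621 0.077 0.018]
 [0.44  0.085 0.018]
 [0.462 0.392 0.018]] [[ 0.639 -0.083  0.018]
 [ 0.593 -0.382  0.018]
 [ 0.413 -0.353  0.018]
 [ 0.465 -0.056  0.018]] [0.54035898 0.23800996 0.018     ] [ 0.52770492 -0.21868183  0.018     ]
wrist [0.09616353 0.59768164 0.37297677] [ 0.31182445 -0.09629512 -0.94524746] 0.0726
[[-0.09   0.35   0.02 ]
 [ 0.084  0.915  0.02 ]
 [ 0.756  0.927  0.02 ]
 [ 0.458 -0.032  0.02 ]]
```

```bash
cat > m2.py <<'E'
from h import *
import pickle
out={}
for n,p,y in(("A",[.505,.238,.26],176.5),("B",[.495,-.219,.26],171.3)):
    robot.move_pose(p,[180,0,y]); robot.pause(.2)
    c=robot.get_calibration("wrist"); im=robot.grab_frame("wrist"); out[n]=(c,im)
    cv2.imwrite(f"pics/w{n}.png",im); print(robot.observe()["time"],robot.observe()["q"].round(0))
pickle.dump(out,open("w.pkl","wb"))
E
python3 m2.py
```

```text
2.0667 [12. -2. -7. 85.  0. 15.]
3.9917 [-38.  -5. -10.  85.   0. -29.]
```

View pics/wA.png

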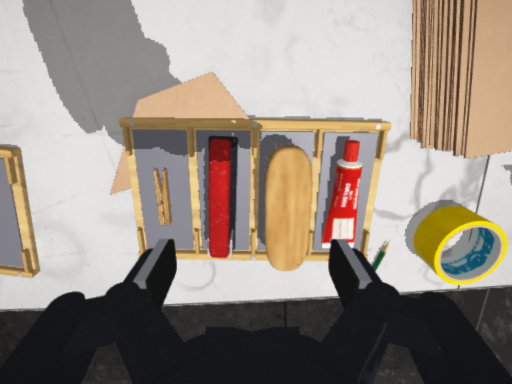

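View pics/wB.png

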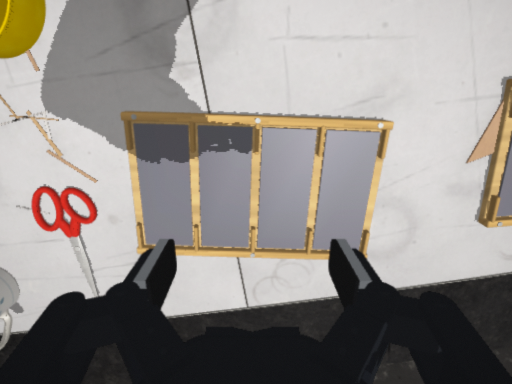

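Seen by the wrist (right is +y, down is +x): the peg is at (161,196), the stapler at (220,197), the brush at (289,207) and the glue at (343,197). Rack B is clear, with corners at about (122,113), (393,123), (365,258) and (139,256). Next I'll fit the racks and the objects.

```bash
cat > m3.py <<'E'
from h import *
import pickle
o=pickle.load(open("w.pkl","rb"))
def fit(c,px,z):
    P=ray(c,px,z)[:,:2].astype(np.float32); (m,s,a)=cv2.minAreaRect(P*1000)
    b=cv2.boxPoints((m,s,a)); e=max([b[1]-b[0],b[2]-b[1]],key=np.linalg.norm)
    return np.array(m)/1000,sorted(s),np.degrees(np.arctan2(e[1],e[0]))
racks={}
for n,box in(("A",(115,110,395,268)),("B",(115,105,400,265))):
    c,im=o[n]; hsv=cv2.cvtColor(im,cv2.COLOR_BGR2HSV); h,s,v=cv2.split(hsv)
    x0,y0,x1,y1=box; roi=np.zeros(h.shape,np.uint8); roi[y0:y1,x0:x1]=255
    # mats
    g=((s<70)&(v>40)&(v<150)&(roi>0)).astype(np.uint8)
    if n=="B":
        k,l,st,ce=cv2.connectedComponentsWithStats(cv2.morphologyEx(g,cv2.MORPH_OPEN,np.ones((3,3))))
        for i in range(1,k):
            if st[i,4]>3000:
                ys,xs=np.nonzero(l==i); m,sz,a=fit(c,np.c_[xs,ys],.013); print("mat",st[i],m.round(4),np.round(sz,1),round(a,2))
    # rack corners by hand -> refine with cornerSubPix is weak; use wood hull
    wd=((h>8)&(h<28)&(s>95)&(v>80)&(roi>0)).astype(np.uint8)
    cv2.imwrite(f"pics/wood{n}.png",np.vstack([wd*255,g*255]))
    px=np.array(dict(A=[(121,120),(389,123),(368,262),(138,256)],B=[(122,113),(393,122),(366,258),(138,256)])[n])
    P=ray(c,px,.018)[:,:2]; print(n,"centre",P.mean(0).round(4),[np.linalg.norm(P[i]-P[(i+1)%4]).round(4) for i in range(4)],
      "angles of y axis-90",[np.degrees(np.arctan2(*(d))).round(2)*-1 for d in (P[1]-P[0],P[2]-P[3])])
c,im=o["A"]; hsv=cv2.cvtColor(im,cv2.COLOR_BGR2HSV); h,s,v=cv2.split(hsv)
def blob(mask,x0,y0,x1,y1):
    m=np.zeros_like(h); m[y0:y1,x0:x1]=mask[y0:y1,x0:x1]
    k,l,st,ce=cv2.connectedComponentsWithStats(m); i=1+np.argmax(st[1:,4]); ys,xs=np.nonzero(l==i); return np.c_[xs,ys],st[i]
red=(((h<8)|(h>172))&(s>120)&(v>50)).astype(np.uint8)
wood=((h>8)&(h<28)&(s>60)&(v>80)).astype(np.uint8)
for nm,m,b,z in(("stapler",red,(200,130,250,265),.058),("brush",wood,(261,140,316,272),.055),("peg",wood,(145,160,180,230),.023),("glue",red|((v>170)).astype(np.uint8),(322,135,366,248),.025)):
    px,st=blob(m,*b); print(nm,st,*[np.round(q,4) for q in fit(c,px,z)])
vis=cv2.resize(im[100:280,100:410],None,fx=2.5,fy=2.5,interpolation=cv2.INTER_CUBIC); cv2.imwrite("pics/crA.png",vis)
E
python3 m3.py
```

```text
A centre [0.5424 0.2393] [np.float64(0.3046), np.float64(0.1858), np.float64(0.3123), np.float64(0.1794)] angles of y axis-90 [np.float64(-4.07), np.float64(-5.25)]
mat [ 133  123   60  142 6289] [ 0.5237 -0.3341] [ 67.2 193.8] -12.26
mat [ 198  125   55  122 4233] [ 0.5209 -0.2573] [ 63.4 158.8] -11.0
B centre [ 0.5292 -0.2197] [np.float64(0.3068), np.float64(0.1806), np.float64(0.3084), np.float64(0.1871)] angles of y axis-90 [np.float64(-10.48), np.float64(-9.27)]
stapler [ 208  139   24  119 2510] [0.5314 0.2009] [ 23.6309 138.656 ] -6.1949
brush [ 261  140   55  131 5909] [0.5483 0.2741] [ 64.1586 155.3318] 0.9539
peg [154 169  18  56 658] [0.5351 0.1275] [16.5998 72.5439] -4.9556
glue [ 322  135   44  113 3443] [0.5442 0.347 ] [ 51.616  148.3385] 1.3707
```

View pics/crA.png

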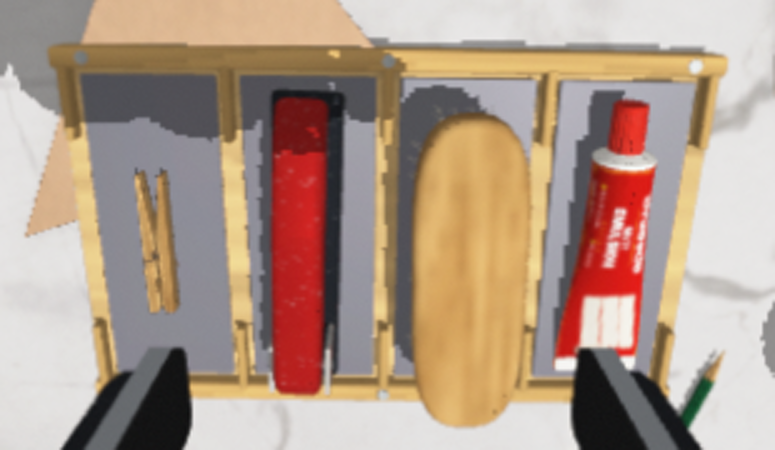

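The crop shows all four objects clearly, with the glue's wide crimped end away from the robot and the stapler's black foot visible on its +y side. Rack B's mats need a cleaner fit, so I'll use non-wood blobs.

```bash
cat > m4.py <<'E'
from m3 import *
print("-----")
c,im=o["B"]; hsv=cv2.cvtColor(im,cv2.COLOR_BGR2HSV); h,s,v=cv2.split(hsv)
m=((s<80)&(v<170)).astype(np.uint8); m[:, :128]=0; m[:,392:]=0; m[:118]=0; m[253:]=0
m=cv2.morphologyEx(m,cv2.MORPH_OPEN,np.ones((3,3)))
k,l,st,ce=cv2.connectedComponentsWithStats(m)
for i in range(1,k):
    if st[i,4]>1500:
        ys,xs=np.nonzero(l==i); q=fit(c,np.c_[xs,ys],.013); P=ray(c,np.c_[xs,ys],.013)[:,:2]
        print(st[i],q[0].round(4),np.round(q[1],1),round(q[2],2))
cv2.imwrite("pics/crB.png",cv2.resize(np.where(m[...,None]>0,im,im//2)[95:275,100:410],None,fx=2.5,fy=2.5,interpolation=cv2.INTER_CUBIC))
E
python3 m4.py | sed -n '/-----/,$p'
```

```text
-----
[ 133  123   60  130 6385] [ 0.5139 -0.3314] [ 64.1 172.7] -10.57
[ 198  125   55  123 6196] [ 0.5215 -0.2569] [ 64.1 160.2] -10.53
[ 257  127   54  122 4855] [ 0.5353 -0.1833] [ 64.4 160.3] -10.38
[ 312  133   69  120 4630] [ 0.552  -0.1105] [ 64.8 162.1] -10.69
```

View pics/crB.png

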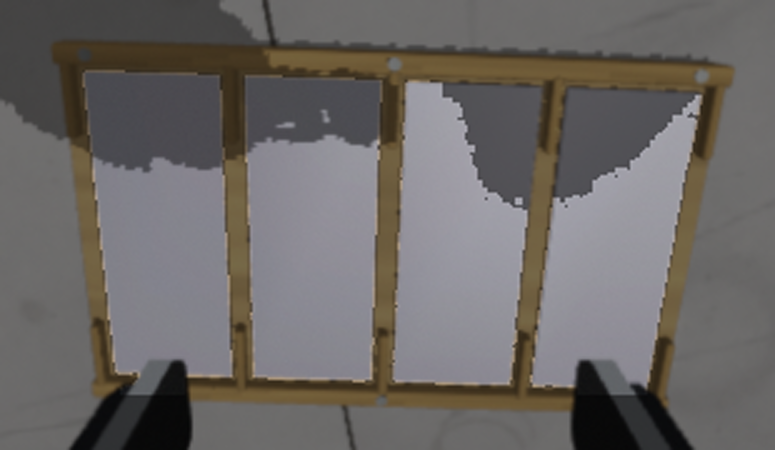

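Rack B's mats fit at 64 x 160 mm, which is the true size. That puts its centre at about (0.529,-0.2203) with a yaw of -10.5°. Now the objects, from end points read off the crop.

```bash
cat > m5.py <<'E'
from m3 import *
print("-----"); c,im=o["A"]; print(campos(c))
cr=lambda P:np.array(P)/2.5+[100,100]
def ends(n,a,za,b,zb):
    p=ray(c,cr([a]),za)[0]; q=ray(c,cr([b]),zb)[0]; d=(q-p)[:2]
    print(n,((p+q)/2)[:2].round(4),np.linalg.norm(d).round(4),np.degrees(np.arctan2(d[1],d[0])).round(2))
for z in(.021,.03): ends("stapler",(308,91),.021,(298,390),z)
for z in(.059,.052,.045): ends("brush",(469,113),z,(474,428),z)
def w(n,a,b,z): ends(n+" width",a,z,b,z)
w("brush",(414,270),(530,270),.05)
for z in(.018,.028): ends("glue",(630,100),.036,(595,370),z)
w("glue mid",(583,220),(650,220),.025); w("glue end",(556,365),(634,365),.018)
h,s,v=cv2.split(cv2.cvtColor(im,cv2.COLOR_BGR2HSV))
red=(((h<8)|(h>172))&(s>120)).astype(np.uint8)
m=((s<80)&(v<170)).astype(np.uint8); m[:,:130]=0; m[:,186:]=0; m[:128]=0; m[252:]=0
m=cv2.morphologyEx(m,cv2.MORPH_CLOSE,np.ones((15,15)))
ys,xs=np.nonzero(cv2.morphologyEx(m,cv2.MORPH_OPEN,np.ones((3,3)))); print("peg mat",fit(c,np.c_[xs,ys],.013))
E
python3 m5.py | sed -n '/-----/,$p'
```

```text
-----
[0.42017323 0.24342507 0.32983151]
stapler [0.5446 0.1979] 0.1587 -7.38
stapler [0.5417 0.1987] 0.1527 -7.07
brush [0.5488 0.2764] 0.1516 -0.05
brush [0.5521 0.2772] 0.1555 -0.05
brush [0.5554 0.2781] 0.1594 -0.05
brush width [0.5462 0.2777] 0.0524 86.48
glue [0.5493 0.348 ] 0.147 -1.32
glue [0.5461 0.3463] 0.1406 -2.72
glue mid width [0.5356 0.3506] 0.0324 86.52
glue end width [0.6198 0.3462] 0.0417 86.23
peg mat (array([0.53570978, 0.12558308]), [62.91679763793945, 164.4492950439453], np.float32(-4.722405))
```

The objects sit close to their lane centres. I'll move the glue first, because it gives the brush fingers room, then check it.

```bash
cat > pp.py <<'E'
from h import *
BC=np.array([.529,-.2203]); BY=-10.5; TR=robot.tip_reach
def lane(y,BY=BY): a=np.radians(BY); return BC+y*np.array([-np.sin(a),np.cos(a)])
def pick(xy,yaw,tip,pre):
    z=tip+TR
    robot.move_pose([*xy,.2],[180,0,180+yaw]); robot.set_gripper(pre)
    hit=robot.line_to([*xy,z],vel=.12,guard=20); robot.set_gripper(0)
    o=robot.observe(); print("grip",hit,o["tool_pos"].round(4),o["gripper_width"].round(4),o["gripper_force"],o["ft_force"].round(1))
    robot.line_to([*xy,.22],vel=.15); o=robot.observe(); print("held",o["gripper_width"].round(4),o["gripper_force"].round(1),round(o["time"],1))
def place(xy,yaw,tip,rel):
    z=tip+TR
    robot.move_pose([*xy,.22],[180,0,180+yaw]); robot.line_to([*xy,z+.03],vel=.15)
    hit=robot.line_to([*xy,z],vel=.05,guard=8); o=robot.observe(); print("down",hit,o["tool_pos"].round(4),o["ft_force"].round(1))
    robot.set_gripper(rel); robot.line_to([*xy,.2],vel=.15); print(round(robot.observe()["time"],1))
def look(name):
    robot.move_pose([.495,-.219,.26],[180,0,169.5]); robot.pause(.15)
    c=robot.get_calibration("wrist"); im=robot.grab_frame("wrist"); 
    import pickle; pickle.dump((c,im),open(name+".pkl","wb"))
    cv2.imwrite(f"pics/{name}.png",cv2.resize(im[90:280,90:420],None,fx=2.4,fy=2.4,interpolation=cv2.INTER_CUBIC))
E
python3 - <<'E'
from pp import *
pick((.548,.348),-2,.017,.050)
place(lane(-.1125),BY,.0175,.050)
look("p1")
E
```

```text
Traceback (most recent call last):
  File "pp.py", line 8, in pick
    o=robot.observe(); print("grip",hit,o["tool_pos"].round(4),o["gripper_width"].round(4),o["gripper_force"],o["ft_force"].round(1))
                                                               ^^^^^^^^^^^^^^^^^^^^^^^^
AttributeError: 'float' object has no attribute 'round'
```

It's gripped, so I'll carry on from there.

```bash
sed -i 's/o\["gripper_width"\].round(4)/round(o["gripper_width"],4)/g; s/o\["gripper_force"\].round(1)/round(o["gripper_force"],1)/g' pp.py
python3 - <<'E'
from pp import *
o=robot.observe(); print(o["tool_pos"].round(4),o["gripper_width"],o["gripper_force"],o["ft_force"].round(1))
if o["gripper_width"]>.02:
    robot.line_to([.548,.348,.22]); print(robot.observe()["gripper_width"])
    place(lane(-.1125),BY,.0175,.050)
    look("p1")
E
```

```text
[0.5488 0.3484 0.0913] 0.031137521029428003 59.324930312577635 [-1.8 -0.6  6.7]
0.030801759077394474
down True [ 0.5082 -0.3306  0.0913] [-0.6  1.2  7.2]
13.9
```

View pics/p1.png

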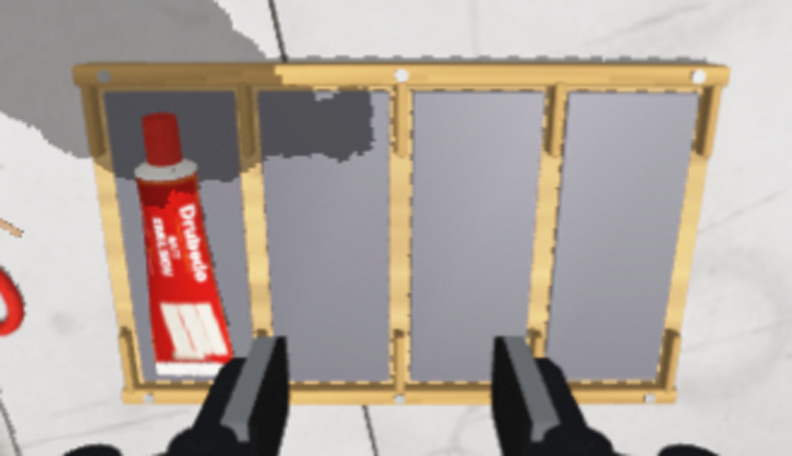

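The glue lies in the rightmost lane (image left). Its cap is at (159,115) and its wide end runs from about (157,370) to (232,370). Next, its pose in rack B's frame and a recheck of the rack.

```bash
cat >> pp.py <<'E'
def inB(P,ang=None):
    a=np.radians(BY); return (np.atleast_2d(P)[:,:2]-BC)@np.array([[np.cos(a),-np.sin(a)],[np.sin(a),np.cos(a)]])*1000
def mm(name,pts): # crop px, z
    import pickle; c,_=pickle.load(open(name+".pkl","rb"))
    return np.vstack([inB(ray(c,[np.array(p[:2])/2.4+90],p[2])) for p in pts]).round(1)
E
python3 - <<'E'
from pp import *
print("mat corners lane+37.5",mm("p1",[(413,92,.013),(545,93,.013),(408,380,.013),(527,380,.013)]))
print("mat +112.5",mm("p1",[(568,93,.013),(699,94,.013),(549,382,.013),(657,382,.013)]))
print("mat -37.5",mm("p1",[(258,90,.013),(268,380,.013),(389,380,.013)]))
print("cap top, cap L,R mid",mm("p1",[(160,114,.035),(142,125,.0275),(178,125,.0275)]))
print("tube L/R near cap z27",mm("p1",[(137,182,.0275),(199,182,.0275)]), "end",mm("p1",[(156,370,.018),(232,374,.018)]))
E
```

```text
mat corners lane+37.5 [[-79.5   6.2]
 [-79.   69.7]
 [ 79.3   5.2]
 [ 79.6  71.9]]
mat +112.5 [[-79.   80.8]
 [-78.8 144.6]
 [ 81.   84.4]
 [ 81.5 145.6]]
mat -37.5 [[-80.6 -68.1]
 [ 79.2 -73.2]
 [ 79.3  -5.5]]
cap top, cap L,R mid [[ -72.7 -108.9]
 [ -66.5 -120.5]
 [ -66.4 -103.6]]
tube L/R near cap z27 [[ -39.  -126.3]
 [ -39.   -96.4]] end [[  69.9 -133.4]
 [  72.3  -91.7]]
```

The glue is in place within about 1 mm. Next the brush, the stapler and the peg, with width checks.

```bash
python3 - <<'E'
from pp import *
def ok(a,b):
    w=robot.observe()["gripper_width"]
    if not a<w<b: raise SystemExit(f"bad width {w}")
pick((.549,.276),-1,.030,.072); ok(.045,.065)
place(lane(-.0375),BY,.0305,.066)
pick((.542,.1987),-6.5,.041,.042); ok(.015,.032)
place(lane(.0375),BY,.0415,.040)
pick((.5351,.1275),-5,.016,.042); ok(.006,.022)
place(lane(.1125),BY,.0165,.040)
look("p2")
E
```

```text
grip False [0.5499 0.2761 0.1043] 0.0497 62.38026290258858 [-1.3 -1.   7. ]
held 0.0492 61.3 19.1
down True [ 0.5218 -0.257   0.1043] [-1.2 -0.3  6.8]
23.4
grip False [0.5428 0.199  0.1149] 0.0211 59.84785641543567 [0.3 1.5 6.2]
held 0.0209 58.8 27.4
down True [ 0.5354 -0.183   0.1148] [-0.1  0.3  4. ]
31.1
grip False [0.5357 0.1275 0.0896] 0.0131 59.29154098033905 [-0.8  0.5  5.7]
held 0.013 58.6 35.0
down True [ 0.549  -0.1095  0.0896] [-1.   0.6  5.8]
38.6
```

View pics/p2.png

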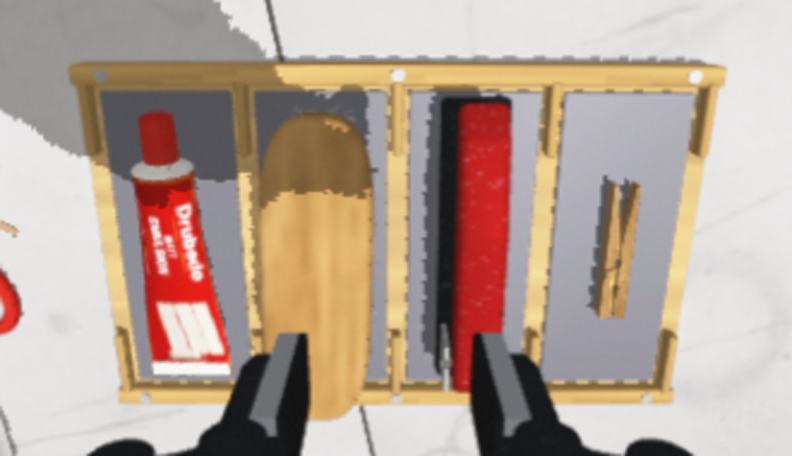

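All four are in the right order: glue, brush, stapler, peg from the image's left (robot's right). The fingers hide the far ends, so I'll take one view from farther back and measure.

```bash
python3 - <<'E'
from pp import *
import pickle
robot.move_pose([.455,-.19,.30],[180,0,169.5]); robot.pause(.2)
c=robot.get_calibration("wrist"); im=robot.grab_frame("wrist"); pickle.dump((c,im),open("p3.pkl","wb"))
x0,y0=120,110
t=proj(c,[*[[*lane(0),.013]]])[0]; x0,y0=int(t[0]-130),int(t[1]-90); print(x0,y0,campos(c))
cv2.imwrite("pics/p3.png",cv2.resize(im[y0:y0+180,x0:x0+260],None,fx=3,fy=3,interpolation=cv2.INTER_CUBIC))
E
```

```text
110 122 [ 0.37197442 -0.17499812  0.36859199]
```

View pics/p3.png

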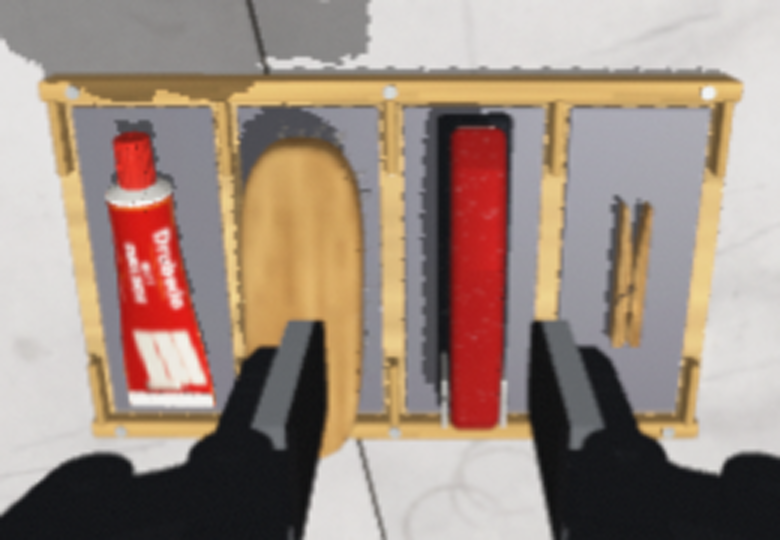

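```bash
python3 - <<'E'
from pp import *
import pickle
c,_=pickle.load(open("p3.pkl","rb"))
f=lambda n,P:print(n,np.vstack([inB(ray(c,[np.array(p[:2])/3+[110,122]],p[2])) for p in P]).round(1).tolist())
f("mat2,3 corners",[(403,107,.013),(545,108,.013),(535,413,.013)])
f("stapler near base L,R",[(437,115,.02),(512,115,.02)])
f("stapler far foot L,R",[(441,426,.02),(505,426,.02)])
f("arm near, far LR",[(453,130,.06),(506,130,.06),(450,420,.05),(500,420,.05)])
f("brush near/far z55",[(302,134,.056),(338,457,.052)]); f("brush L,R @200,@300",[(242,200,.05),(360,200,.05),(241,300,.05),(363,300,.05)])
f("peg near/far LR",[(611,203,.02),(652,204,.02),(612,345,.02),(640,346,.02)])
f("glue",[(134,130,.035),(107,205,.0275),(174,205,.0275),(127,403,.018),(214,406,.018)])
E
```

```text
mat2,3 corners [[-79.8, 6.3], [-79.4, 69.9], [80.5, 72.5]]
stapler near base L,R [[-77.9, 21.4], [-77.9, 54.4]]
stapler far foot L,R [[83.3, 24.1], [83.3, 56.5]]
arm near, far LR [[-81.6, 27.1], [-81.6, 47.8], [58.8, 27.6], [58.9, 50.6]]
brush near/far z55 [[-78.9, -32.9], [77.7, -24.6]]
brush L,R @200,@300 [[-48.9, -60.3], [-48.9, -11.0], [-2.6, -64.1], [-2.6, -10.9]]
peg near/far LR [[-36.6, 101.2], [-36.1, 120.1], [37.0, 107.2], [37.6, 121.0]]
glue [[-75.1, -107.6], [-38.5, -126.6], [-38.5, -96.4], [71.3, -134.4], [72.9, -90.4]]
```

All four lie within about 3 mm of their lane centres and along the lanes, and the arm is clear of everything. I'm handing the job in.

```bash
python3 -c "
from plant import robot
print(robot.job_done(), robot.observe()['time'])"
```

```text
the job is handed in; nothing more can be done
the job is handed in; nothing more can be done
```

The glue tube, scrubbing brush, stapler and clothes peg are in the empty rack in reverse order, within about 3 mm of their lane centres by the last wrist picture, and I've handed the job in at about 40 s of the 109 s allowed.

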